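Pin the seedling carriage home

TASK

Gently push the seedling carriage along its rail until its rubber bumpers rest against the blue lock head. Then take the black-headed ball-lock pin from the rack with its red button squeezed in, push it fully home down through the lock head and carriage holes, and let go so that the button springs out and the pin is locked. Do not force anything, and leave the seedling and the other pins, the beaker and the jar as they stand.

Things in the scene. Friction and masses are not known exactly. Their poses are not given: they have to be found in the camera images.
- dock: Docking rail fixed to the bench: grey base, two aluminium runners along its x, the direction in which the carriage is pushed home. Origin on the bench (z = 0) under the nominal lock hole, z up. The carriage lies on ledges 36 mm above the bench, between side walls 46 mm high, 87 mm apart inside.
- lock_nominal (a point): NOMINAL mouth of the 14 mm vertical hole (1 mm chamfer) in the blue lock head: a rigid bridge, 34 mm along x, top 60 and underside 48 mm above the bench. It was clamped by hand in slots: it really stands up to 30 mm either way along the dock's x and 2.5 mm across from here. Not measured; x is found by pushing the carriage against it.
- carriage: Steel plate, 110 (x) by 80 by 10 mm, 0.48 to 0.78 kg, loose on the dock's ledges with 3.5 mm side play; smooth, slides at 1 to 3 N and stays where left. Origin at its underside, x to the lock head. Starts 60 to 135 mm short of home. Home: its two black bumpers (28 mm ahead of the origin) rest on the lock head's near face; then the two holes are in line along x, and up to 4 mm off across.
- carriage_hole (a point): Mouth (top, 46 mm above the bench) of the carriage's 14 mm round through-hole with 1 mm chamfer, 45 mm ahead of the carriage's origin. Under the lock head there is a 2 mm gap above it, and 28 mm of free space below the plate. The carriage is loose enough across for the pin's tapered nose to draw it into line.
- push_plate (a point): Point 70 mm above the bench in the middle of the robot-side face of the orange push plate (6 mm thick, 56 mm wide, from 46 to 90 mm above the bench), 93 mm behind the carriage hole. Push here along the dock's x.
- pin: Smooth ball-lock pin, 0.12 kg, upright in one of the rack holes. Origin on its axis at the underside of its steel shoulder (34 mm across, 5 mm thick), z up. Below it a 12 mm shank, 43 mm long, the last 9 mm tapering to 7 mm. Two balls, 30 mm below the origin, stand out to 18 mm across while the button is out and then do not pass the holes. Home: origin 60 mm above the bench, 24 mm above the carriage's.
- pin_grip (a point): Centre of the pin's black head at button height, 28 mm above the pin's origin. The head is 26 (x) by 24 mm (y), from 5 to 45 mm above the origin. The red button, 14 mm wide and 20 mm tall, stands 4 mm out of its -x side: pinching the head along the pin's x axis here holds the button in. The pin may be inserted at any angle about the vertical.
- pin_tip (a point): Nose of the pin, on its axis, 43 mm below the pin's origin.
- pin_button (a joint): Travel of the red button in m: 0 out (balls out, locked), about 0.004 flush with the head (balls in). Spring, 3 N at rest to 6 N flush. Once inserted it returns fully only if the balls are clear below the carriage plate.
- rack: White pin rack fixed to the bench, 60 (x) by 156 (y) by 50 mm high, origin at the centre of its underside; three 22 mm holes along its y at -50, 0 and 50 mm. The pins' shoulders rest on its top. The ball-lock pin's button faces the rack's -x side within 0.3 rad.
- plain_pin_a: Bystander: brass pin with a round yellow grip (20 mm diameter, top 27 mm above the rack) in another rack hole. Origin at the underside of its shoulder. Not to be used.
- plain_pin_b: Bystander: steel pin with a round blue grip, same size, in the third rack hole. Not to be used.
- seedling: Bystander riding on the carriage: glass jar 48 mm across, 28 mm high, with a seedling reaching 94 mm above the bench; origin at the jar's underside, 53 mm behind the carriage hole. It must ride along upright.
- beaker: Bystander: glass beaker, 70 mm across, 90 mm high, beyond the rack. Origin at its underside.
- jar: Bystander: clear jar with a blue cap, 64 mm across, 75 mm high, beyond the dock and rack. Origin at its underside.

How it is judged (in metres and radians):
On the way, in this order (a step that is already met when the one before it is completed fails the run):
1. the carriage has been pushed up to the lock head (its hole less than 32 mm short of the nominal lock hole) (x of carriage_hole in the frame of dock above -0.032 m), for 0.2 s.
2. with the button held in, the pin's nose is in the carriage hole (value of joint pin_button above 0.003 m and horizontal distance between pin_tip and carriage_hole below 0.005 m and z of pin_tip in the frame of carriage_hole below -0.002 m), for 0.1 s.
At the end, for the whole second after the job is handed in: Pin fully home through both holes (origin 20 to 26.5 mm above the carriage's, within 4 mm of its hole, parallel within 0.1 rad), button out (under 0.8 mm), so the balls are locked under the carriage; carriage home and level, seedling upright on it, all at rest (z of pin in the frame of carriage between 0.02 and 0.0265 m and horizontal distance between pin and carriage_hole below 0.004 m and angle between the z axis of pin and the z axis of carriage, either way round below 0.1 rad and value of joint pin_button below 0.0008 m and x of carriage_hole in the frame of dock above -0.034 m and angle between carriage's own z axis and vertical below 0.06 rad and linear speed of each of pin, carriage below 0.02 m/s and angle between seedling's own z axis and vertical below 0.15 rad and horizontal distance between seedling and carriage_hole below 0.065 m); the robot touches nothing.
It fails at once if the robot pushes the carriage with more than 30 N (contact force between carriage and the arm above 30 N or contact force between carriage and the fingers above 30 N).
It fails at once if the pin is forced against the lock head, dock or carriage with more than 45 N (contact force between pin and dock above 45 N or contact force between pin and carriage above 45 N).
It fails at once if the seedling is tipped over or falls off (angle between seedling's own z axis and vertical above 0.5 rad or height (world z) of seedling below 0.03 m).
It fails at once if a plain pin is pulled or knocked out of place (over 20 mm) (distance of any of plain_pin_a, plain_pin_b from where it was at the start of the episode above 0.02 m).
It fails at once if the beaker or the jar is shifted by over 30 mm (distance of any of beaker, jar from where it was at the start of the episode above 0.03 m).
It also fails if it takes over 67 s, if anything falls off the work surface, if the arm or the gripper's body presses on something with over 40 N, if the wrist force passes 120 N, or if a joint passes its speed limit or range.

ROBOT

A 7-joint arm with a two-finger parallel gripper is mounted at the origin on the work surface. World frame = base frame: x ahead of the robot, y to its left, z up, the work surface at z = 0. Lengths are in mm, angles in rad, forces in N, time in s.
With the tool pointing down it reaches from about 400 to 850 mm from the base axis. Payload 6.9 kg.
Tool frame: the origin (TCP) lies on the centre line of the jaws, within the pads' length; the fingertips stand 25 mm ahead of it and the grasp point (between the pads) lies 6 mm ahead of it; z points along the fingers, y is the line along which they close (so a half turn about z gives the same grasp; the last joint's range is limited). The gripper opens to 85 mm and grips with 20 to 120 N. Pads are 22 mm wide; open, the fingers measure 114 mm over their backs; the gripper's body (76 mm by 85 mm) begins 54 mm behind the grasp point. The pads swing forward as they close: fully open they stand 13 mm farther back than shut.
Start: joints at [1.244, 0.507, -0.238, 1.5, 0.126, 1.149, -0.155], TCP at [261.537, -567.636, 256.275] pointing down, gripper open.
Joint ranges: [-3.08, 3.08], [-0.24, 2.05], [-1.43, 1.35], [0, 2.5], [-1.52, 4.66], [0.17, 1.96], [-2.89, 2.89]. Speed limits (rad/s): [2.39, 2.39, 3.14, 3.14, 3.14, 3.14, 3.14].

INTERFACE

Orientations are given as a unit quaternion [w, x, y, z].
In Python, from plant import observe, camera, camera_params, job_done gives the robot as it stands.
- The arm moves only by the tool drive_tool, never from a script. Its argument "steps" is a list that holds one entry, the list of rows, each a list of 5 numbers: the closure in counts, from 0 (fully open) to 255 (shut), then the shift along the tool's x, y, z in m, then the turn about the tool's z in degrees. A call has 1 to 20 rows; each row shifts and turns the commanded pose from where the row before left it, along the tool's axes as they then stand; what a row does not reach is not made up. A row lasts 1/12 s, in which the tool goes at most 41.7 mm and 7.16 degrees, less where a joint would pass 70% of its speed; a pose out of reach is approached as far as the arm can. A call with a gripper value outside its range is refused whole. The fingers move at their own pace and stop on an object; "squeeze" is the grip in N (left out, the last holds). Time passes only in rows, so rows that do not move let the fingers close. It gives the time, the measured TCP pose, the force, the opening and the grip force at its end, in the units of the state.
- observe(): the state, without advancing time (a new reading comes with each control period).
- camera(name): name is "side" or "top" or "wrist"; returns (picture, depth): 420x560x3 uint8, blue, green, red; 420x560 float32, mm along the optical axis (not along the pixel's ray), 0 where there is no reading.
- camera_params(name): a dict with "fov_y" (degrees; the focal length in pixels is half the picture's height over the tangent of half this angle, whatever the lens; pixels are square), "cx", "cy" (the principal point, pixels), "cam_to_world" (4x4, takes a point from camera to world coordinates). Camera axes: x right, y up, looking along -z (the intrinsics and any distortion apply to the point x, -y, -z); pixel columns grow to the right and rows downward; lengths in mm; the calibration is good to about 2 mm. A picture is of the moment at which its call begins: read the wrist's pose just before it. camera_params takes no time and is no camera call; for the wrist camera it gives the pose at the moment of the call.
- job_done(): hands the job in; it is judged then, once.
The state is a dict: "clock": time; "joint_pos": joint angles; "qd": joint speeds; "joint_efforts": joint torques, N m; "position": TCP position; "orientation": TCP orientation; "force": force on the tool from outside, world axes, zero at the start; "moment": the same for the moment, N m; "grip_width": finger opening in mm; "grip_force": force on a finger pad.
Only numpy, scipy, OpenCV 4.12 (cv2) and the standard library are available. Lean on these libraries where they do the work, as an engineer would, in place of code of your own. Each camera call takes 0.05 s, during which the arm holds its last target. There are 200 camera calls.

## Working session

There is one attempt and no reset: what is moved stays moved. The work goes in short steps, Python scripts to look and compute and a tool call to move; the robot and the scene stay as the last step left them, time stands still between calls to the robot, and variables do not carry over. Pictures are saved under pics/ and viewed, at most 10 in all, crops included, and the job is handed in when it is done.

Besides the shell and the picture viewer there is one more tool, called as a command line: name --argument value ..., lists and objects as JSON in quotes. drive_tool: Moves the arm, as the interface text tells. Its arguments: {"type":"object","properties":{"steps":{"type":"array","items":{"type":"array","items":{"type":"array","items":{"type":"number"}}}},"squeeze":{"type":"number"}},"required":["steps"]}

```bash
ls; mkdir -p pics; cat > h.py <<'E'
import numpy as np, cv2
from plant import observe, camera, camera_params, job_done
def cloud(name):
    p=camera_params(name); im,d=camera(name)
    f=210/np.tan(np.radians(p["fov_y"])/2)
    v,u=np.mgrid[0:420,0:560]
    P=np.stack([(u-p["cx"])/f*d,-(v-p["cy"])/f*d,-d],-1)
    T=np.array(p["cam_to_world"]); W=P@T[:3,:3].T+T[:3,3]
    W[d==0]=np.nan
    return im,d,W
E
python3 - <<'E'
from h import *
for n in("top","side"):
    im,d,W=cloud(n); cv2.imwrite(f"pics/{n}0.png",im); np.savez(f"{n}0.npz",im=im,W=W,d=d)
    p=camera_params(n);print(p)
print(observe())
E
```

```text
pics
{'fov_y': 49.30598012928709, 'cx': 268.3688336904727, 'cy': 208.60570784812748, 'cam_to_world': array([[ 1.09089422e-02,  9.98239816e-01, -5.82946292e-02,
         5.33839878e+02],
       [-9.99939935e-01,  1.09521409e-02,  4.21584953e-04,
         7.00271443e+01],
       [ 1.05929388e-03,  5.82865287e-02,  9.98299333e-01,
         9.93275967e+02],
       [ 0.00000000e+00,  0.00000000e+00,  0.00000000e+00,
         1.00000000e+00]])}
{'fov_y': 48.6555384551965, 'cx': 285.19708688335845, 'cy': 206.67968875600195, 'cam_to_world': array([[-8.68088525e-01,  3.17833131e-01, -3.81319306e-01,
         2.21934562e+02],
       [-4.96333991e-01, -5.42331029e-01,  6.77886144e-01,
         6.97171107e+02],
       [ 8.65338438e-03,  7.77726916e-01,  6.28542730e-01,
         6.84360158e+02],
       [ 0.00000000e+00,  0.00000000e+00,  0.00000000e+00,
         1.00000000e+00]])}
{'clock': 0.1, 'joint_pos': array([ 1.24450835,  0.50829212, -0.23751566,  1.50100894,  0.12572932,
        1.14891463, -0.15477503]), 'qd': array([-0.00186297, -0.0024329 , -0.00143321, -0.00206536,  0.00017448,
        0.00086765,  0.00028091]), 'joint_efforts': array([-5.33413404e-03, -6.21834755e+01, -2.19461136e+00, -2.50207847e+01,
        1.26313639e-02,  7.84179429e-03,  3.93845869e-05]), 'position': array([ 261.30938349, -567.30999702,  255.50046942]), 'orientation': array([-7.90314781e-04,  9.76781505e-01,  2.14236377e-01, -2.03497855e-04]), 'force': array([ 0.53779055, -0.01634081,  0.28382553]), 'moment': array([0.01945693, 0.00156074, 0.05064977]), 'grip_force': 0.0, 'grip_width': 85.52847559006227}
```

View pics/top0.png

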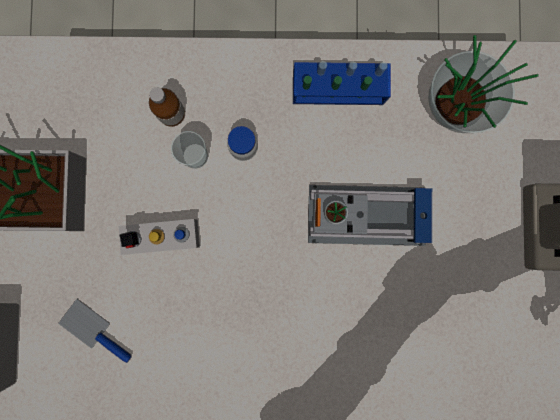

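View pics/side0.png

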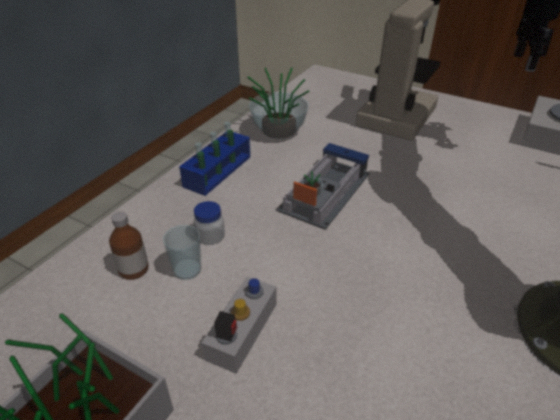

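The top view shows the dock with its orange plate at (318,212), the hole at (361,214) and the blue lock head at (423,215), pointing along world −y. The rack's black pin is at (129,239), with the red button toward the bottom right. Next I'll measure these.

```bash
python3 - <<'E'
from h import *
z=np.load("top0.npz"); im,W=z["im"],z["W"]
hsv=cv2.cvtColor(im,cv2.COLOR_BGR2HSV).astype(int); H,S,V=hsv[...,0],hsv[...,1],hsv[...,2]
v,u=np.mgrid[0:420,0:560]
def rep(n,m):
    P=W[m];P=P[~np.isnan(P[:,0])]
    if len(P)<5: print(n,len(P));return
    r=cv2.minAreaRect(P[:,:2].astype(np.float32))
    print(n,len(P),"med",np.median(P,0).round(1),"min",np.percentile(P,2,0).round(1),"max",np.percentile(P,98,0).round(1),"rect",np.round(r[0],1),np.round(r[1],1),round(r[2],1))
def box(a,b,c,d): return (u>=a)&(u<b)&(v>=c)&(v<d)
Z=W[...,2]
blue=(H>100)&(H<130)&(S>120)
rep("lock",box(405,440,180,250)&blue&(Z>53))
rep("orange",box(305,328,190,235)&(H<18)&(S>120)&(Z>75))
rep("dock",box(300,440,175,250)&(Z>38)&(Z<55))
rep("jar",box(225,262,120,160)&blue); rep("beaker",box(170,212,128,170)&(Z>60))
R=box(110,205,212,258)
rep("racktop",R&(Z>42)&(Z<55)&(S<40))
rep("pin",R&(Z>88)); rep("red",R&((H<8)|(H>172))&(S>120)&(Z>55))
rep("yel",R&(H>15)&(H<32)&(S>120)&(Z>65)); rep("blu",R&blue&(Z>65))
rep("table",box(250,290,250,300))
a=cv2.resize(im[170:255,300:445],None,fx=5.4,fy=5.4,interpolation=cv2.INTER_CUBIC)
cv2.imwrite("pics/dockcrop.png",a)
# axis of lock head: near face, far face
m=box(405,440,180,250)&blue&(Z>53);P=W[m]
for s in range(500,620,10):
    q=P[(P[:,0]>=s)&(P[:,0]<s+10)]
    if len(q):print(s,len(q),q[:,1].min().round(1),q[:,1].max().round(1),np.median(q[:,2]).round(1))
E
```

```text
lock 865 med [ 578.4 -244.5   60.1] min [ 525.6 -260.8   55.6] max [ 632.1 -229.3   63.6] rect [ 578.7 -245.7] [ 33.6 111.2] 88.3
orange 103 med [582.9 -28.8  89.6] min [555.2 -32.7  80.3] max [607.5 -26.7  92.5] rect [581.2 -29.9] [ 6.  55.4] 89.0
dock 2021 med [ 578.2 -101.4   46. ] min [ 533.3 -230.3   38.4] max [628.3 -25.3  51.9] rect [ 579.5 -137.1] [236.1 111.3] 89.8
jar 586 med [726.4 126.6  75. ] min [701.7 102.3  70.8] max [752.3 151.   78.4] rect [727.4 126.8] [55.2 53.2] 0.8
beaker 400 med [715.8 239.9  84.6] min [673.5 198.4  61.1] max [739.2 263.8  92. ] rect [706.2 231.5] [68.7 67.8] 46.5
racktop 1594 med [530.7 286.5  50. ] min [496.6 221.7  46.4] max [561.5 373.1  54.3] rect [529.1 298. ] [ 59.9 157. ] 5.9
pin 185 med [523.6 346.   94.7] min [509.8 334.9  88.5] max [537.3 359.7  97.5] rect [522.2 347.1] [29.5 24.4] 13.5
red 29 med [511.6 341.4  88.7] min [507.8 335.5  71.2] max [535.5 349.7  96.6] rect [520.  339.8] [12.2 30.4] 70.3
yel 87 med [530.  297.4  76.3] min [521.4 289.4  68.2] max [538.  308.   79.6] rect [529.  298.6] [18.1 19.5] 0.9
blu 92 med [532.6 248.   76.8] min [517.4 238.9  68.8] max [542.5 352.4  95. ] rect [529.  297.9] [ 19.6 119.1] 7.7
table 1987 med [450.1  65.1   0. ] min [398.4  23.9  -3.6] max [500.8 107.2   3.7] rect [449.6  65.5] [105.6  84.6] 0.7
520 66 -260.6 -227.9 60.5
530 77 -260.3 -228.2 59.8
540 75 -261.3 -228.9 60.4
550 79 -261.0 -228.9 60.0
560 81 -260.4 -229.5 60.2
570 64 -260.9 -229.0 59.9
580 69 -261.0 -229.3 60.2
590 83 -261.5 -229.7 60.1
600 80 -261.3 -229.7 59.8
610 81 -261.5 -229.9 59.9
```

View pics/dockcrop.png

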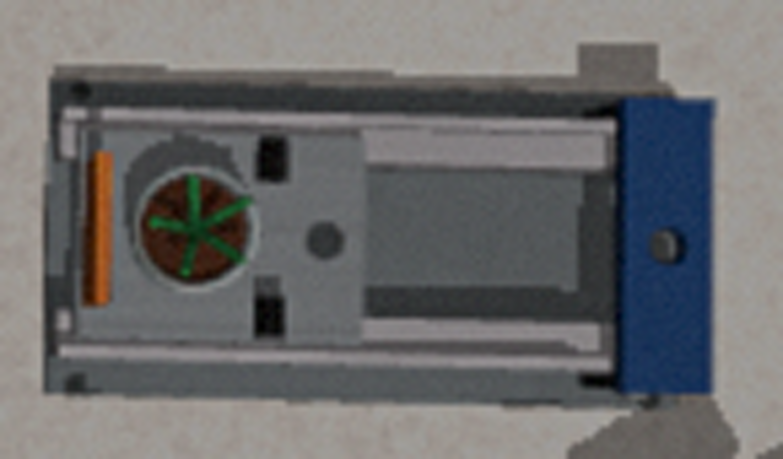

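The crop shows the carriage hole at crop (325,240), the lock hole at (667,245) and the bumpers at (270,158) and (270,315).

```bash
cat >> h.py <<'E'
def ray(name,u,v,z,p=None):
    p=p or camera_params(name); f=210/np.tan(np.radians(p["fov_y"])/2)
    T=np.array(p["cam_to_world"]); d=T[:3,:3]@np.array([(u-p["cx"])/f,-(v-p["cy"])/f,-1])
    return T[:3,3]+d*(z-T[2,3])/d[2]
E
python3 - <<'E'
from h import *
c=lambda x,y:((x+.5)/5.4-.5+300,(y+.5)/5.4-.5+170)
for n,x,y,z in[("lockhole",667,245,60),("carhole",325,240,46),("plateTL",92,152,90),("plateBL",84,305,90),("bump1",287,158,46),("bump2",284,315,46),("wallT0",85,112,46),("wallT1",600,125,46),("wallB0",60,350,46),("wallB1",600,367,46),("lockNear1",620,101,60),("lockNear2",617,392,60),("lockFar1",715,101,60),("lockFar2",712,392,60)]:
    print(n,ray("top",*c(x,y),z).round(1))
o=observe();print(o["position"],o["orientation"])
E
```

```text
lockhole [ 578.8 -246.5   60. ]
carhole [ 580. -120.   46.]
plateTL [609.2 -25.7  90. ]
plateBL [553.1 -23.   90. ]
bump1 [ 611.4 -105.4   46. ]
bump2 [ 551.  -104.2   46. ]
wallT0 [628.3 -27.6  46. ]
wallT1 [ 625.4 -225.9   46. ]
wallB0 [536.7 -18.5  46. ]
wallB1 [ 532.4 -225.2   46. ]
lockNear1 [ 633.3 -229.1   60. ]
lockNear2 [ 523.1 -227.2   60. ]
lockFar1 [ 633.7 -265.2   60. ]
lockFar2 [ 523.5 -263.    60. ]
[ 261.30938349 -567.30999702  255.50046942] [-7.90314781e-04  9.76781505e-01  2.14236377e-01 -2.03497855e-04]
```

drive_tool --steps '[[[255, 0, 0, 0, -7.1], [255, 0, 0, 0, -7.1], [255, 0, 0, 0, -7.1], [255, 0, 0, 0, -7.1], [255, 0, 0, 0, -7.1], [255, 0, 0, 0, -7.1], [255, 0, 0, 0, -7.1], [255, 0, 0, 0, -7.1], [255, 0, 0, 0, -7.1]]]' --squeeze 20

```text
clock: 0.85
position: [261.3, -567.5, 255.8]
orientation: [-0.0, 0.713, 0.701, 0.0]
force: [-0.6, -0.1, -0.1]
grip_width: -0.0
grip_force: 0.0
```

drive_tool --steps '[[[255, 0.0332, 0.0172, 0, 0], [255, 0.0332, 0.0172, 0, 0], [255, 0.0332, 0.0172, 0, 0], [255, 0.0332, 0.0172, 0, 0], [255, 0.0332, 0.0172, 0, 0], [255, 0.0332, 0.0172, 0, 0], [255, 0.0332, 0.0172, 0, 0], [255, 0.0332, 0.0172, 0, 0], [255, 0.0332, 0.0172, 0, 0], [255, 0.0332, 0.0172, 0, 0], [255, 0.0332, 0.0172, 0, 0], [255, 0.0332, 0.0172, 0, 0], [255, 0.0332, 0.0172, 0, 0], [255, 0.0332, 0.0172, 0, 0], [255, 0.0332, 0.0172, 0, 0], [255, 0.0332, 0.0172, 0, 0], [255, 0.0332, 0.0172, 0, 0], [255, 0.0332, 0.0172, 0, 0], [255, 0, 0, 0, 0], [255, 0, 0, 0, 0]]]'

```text
clock: 2.52
position: [585.4, 25.4, 255.7]
orientation: [-0.001, 0.714, 0.7, 0.0]
force: [-0.6, 0.0, 0.6]
grip_width: 0.1
grip_force: 0.0
```

drive_tool --steps '[[[255, 0, -0.004, 0.04, 0], [255, 0, 0, 0.04, 0], [255, 0, 0, 0.04, 0], [255, 0, 0, 0.04, 0], [255, 0, 0, 0.012, 0], [255, -0.01, 0, 0, 0], [255, -0.01, 0, 0, 0], [255, -0.005, 0, 0, 0], [255, -0.003, 0, 0, 0], [255, -0.002, 0, 0, 0], [255, -0.002, 0, 0, 0], [255, -0.002, 0, 0, 0], [255, -0.002, 0, 0, 0], [255, -0.002, 0, 0, 0], [255, -0.002, 0, 0, 0], [255, 0, 0, 0, 0]]]'

```text
clock: 3.85
position: [580.4, -17.5, 84.3]
orientation: [-0.0, 0.715, 0.699, 0.0]
force: [-0.3, 0.8, 0.0]
grip_width: -0.2
grip_force: 0.0
```

drive_tool --steps '[[[255, -0.002, 0, 0, 0], [255, -0.003, 0, 0, 0], [255, -0.004, 0, 0, 0], [255, -0.005, 0, 0, 0], [255, -0.005, 0, 0, 0], [255, -0.005, 0, 0, 0], [255, -0.005, 0, 0, 0], [255, -0.005, 0, 0, 0], [255, -0.005, 0, 0, 0], [255, -0.005, 0, 0, 0], [255, -0.005, 0, 0, 0], [255, -0.005, 0, 0, 0], [255, -0.005, 0, 0, 0], [255, -0.005, 0, 0, 0], [255, -0.005, 0, 0, 0], [255, -0.005, 0, 0, 0], [255, -0.004, 0, 0, 0], [255, -0.003, 0, 0, 0], [255, -0.002, 0, 0, 0], [255, -0.001, 0, 0, 0]]]'

```text
clock: 5.52
position: [578.2, -101.8, 84.2]
orientation: [-0.0, 0.716, 0.699, -0.0]
force: [1.0, 1.7, 0.2]
grip_width: -0.1
grip_force: 0.8
```

```bash
python3 - <<'E'
from h import *
im,d,W=cloud("top");hsv=cv2.cvtColor(im,cv2.COLOR_BGR2HSV);H,S=hsv[...,0],hsv[...,1]
cv2.imwrite("pics/t1.png",cv2.resize(im[170:255,300:445],None,fx=5.4,fy=5.4,interpolation=cv2.INTER_CUBIC))
m=np.zeros(H.shape,bool);m[185:245,305:440]=1
P=W[m&(H<18)&(S>150)&(W[...,2]>75)];print(len(P),np.percentile(P,[2,50,98],0).round(1));print(observe()["force"],observe()["position"])
E
```

```text
7 [[561.3 -66.3 204.3]
 [569.2 -61.5 324.6]
 [582.6 -50.9 420. ]]
[ 0.86996127  0.10908024 -0.90880041] [ 578.19023025 -101.91799848   84.19589332]
```

drive_tool --steps '[[[255, -0.001, 0, 0, 0], [255, -0.002, 0, 0, 0], [255, -0.003, 0, 0, 0], [255, -0.003, 0, 0, 0], [255, -0.003, 0, 0, 0], [255, -0.003, 0, 0, 0], [255, -0.003, 0, 0, 0], [255, -0.003, 0, 0, 0], [255, -0.003, 0, 0, 0], [255, -0.002, 0, 0, 0], [255, -0.001, 0, 0, 0]]]'

```text
clock: 6.48
position: [577.6, -129.0, 84.3]
orientation: [0.0, 0.716, 0.698, -0.0]
force: [-0.6, 0.4, -0.9]
grip_width: 0.1
grip_force: 0.7
```

drive_tool --steps '[[[255, -0.001, 0, 0, 0], [255, -0.001, 0, 0, 0], [255, -0.001, 0, 0, 0], [255, -0.001, 0, 0, 0]]]'

```text
clock: 6.82
position: [577.6, -132.3, 84.3]
orientation: [-0.0, 0.715, 0.699, 0.0]
force: [0.0, 1.0, -0.7]
grip_width: 0.1
grip_force: 0.7
```

drive_tool --steps '[[[255, -0.001, 0, 0, 0], [255, -0.001, 0, 0, 0]]]'

```text
clock: 6.98
position: [577.5, -134.4, 84.3]
orientation: [-0.0, 0.715, 0.699, 0.0]
force: [0.3, 1.7, -1.1]
grip_width: -0.2
grip_force: 0.7
```

drive_tool --steps '[[[255, -0.001, 0, 0, 0], [255, -0.001, 0, 0, 0]]]'

```text
clock: 7.15
position: [577.5, -136.5, 84.3]
orientation: [0.0, 0.715, 0.699, 0.0]
force: [-0.3, 1.5, -1.1]
grip_width: 0.1
grip_force: 0.7
```

drive_tool --steps '[[[255, -0.001, 0, 0, 0], [255, -0.0005, 0, 0, 0]]]'

```text
clock: 7.32
position: [577.4, -138.1, 84.3]
orientation: [0.0, 0.716, 0.699, -0.0]
force: [0.3, 1.3, -0.7]
grip_width: 0.2
grip_force: 0.7
```

drive_tool --steps '[[[255, -0.0005, 0, 0, 0], [255, -0.0005, 0, 0, 0]]]'

```text
clock: 7.48
position: [577.4, -138.9, 84.3]
orientation: [-0.0, 0.715, 0.699, 0.0]
force: [0.8, 1.6, -0.9]
grip_width: 0.1
grip_force: 0.7
```

drive_tool --steps '[[[255, -0.0005, 0, 0, 0], [255, -0.0005, 0, 0, 0]]]'

```text
clock: 7.65
position: [577.4, -139.9, 84.3]
orientation: [-0.0, 0.715, 0.699, -0.0]
force: [-0.3, 1.9, -0.5]
grip_width: -0.1
grip_force: 0.7
```

drive_tool --steps '[[[255, -0.0005, 0, 0, 0], [255, -0.0005, 0, 0, 0]]]'

```text
clock: 7.82
position: [577.4, -140.9, 84.3]
orientation: [-0.0, 0.715, 0.699, 0.0]
force: [-0.5, 1.4, -0.9]
grip_width: 0.2
grip_force: 0.7
```

drive_tool --steps '[[[255, -0.0005, 0, 0, 0], [255, -0.0005, 0, 0, 0]]]'

```text
clock: 7.98
position: [577.3, -141.9, 84.3]
orientation: [-0.0, 0.715, 0.699, 0.0]
force: [0.3, 1.6, -0.6]
grip_width: 0.3
grip_force: 0.7
```

drive_tool --steps '[[[255, -0.0005, 0, 0, 0], [255, -0.0005, 0, 0, 0]]]'

```text
clock: 8.15
position: [577.3, -142.6, 84.3]
orientation: [-0.0, 0.715, 0.699, 0.0]
force: [0.2, 3.3, -1.4]
grip_width: -0.1
grip_force: 1.6
```

```bash
python3 - <<'E'
from h import *
im,d=camera("top")
cv2.imwrite("pics/t2.png",cv2.resize(im[165:260,300:445],None,fx=5.4,fy=5.4,interpolation=cv2.INTER_CUBIC))
im,d=camera("side")
cv2.imwrite("pics/s2.png",cv2.resize(im[120:240,260:400],None,fx=5,fy=5,interpolation=cv2.INTER_CUBIC))
E
```

```text
(no output)
```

View pics/t2.png

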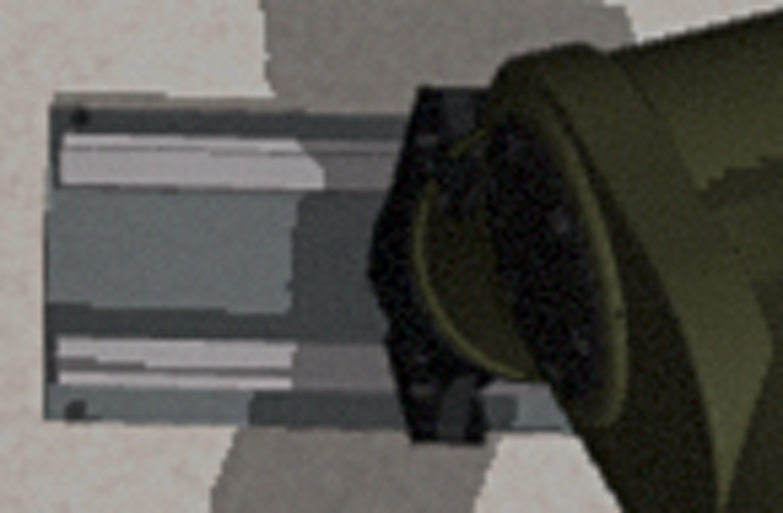

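The arm hides the carriage here, but the force has just risen, which looks like bumper contact. I'll confirm that gently.

drive_tool --steps '[[[255, -0.0005, 0, 0, 0], [255, -0.0005, 0, 0, 0]]]'

```text
clock: 8.42
position: [577.1, -142.9, 84.3]
orientation: [-0.001, 0.715, 0.699, 0.0]
force: [-0.5, 5.8, 1.5]
grip_width: 0.0
grip_force: 2.9
```

drive_tool --steps '[[[255, -0.0003, 0, 0, 0], [255, 0, 0, 0, 0], [255, 0, 0, 0, 0]]]'

```text
clock: 8.67
position: [577.0, -142.9, 84.3]
orientation: [-0.001, 0.715, 0.699, 0.0]
force: [-0.8, 5.7, 0.7]
grip_width: 0.0
grip_force: 2.8
```

Stalled at −142.9 with 5.7 N, so the carriage is home. I'll back off, lift, and go over to the rack.

drive_tool --steps '[[[255, 0.002, 0, 0, 0], [255, 0.015, 0, 0, 0], [255, 0.02, 0, 0, 0], [255, 0, 0, -0.035, 0], [255, 0, 0, -0.04, 0], [255, 0, 0, -0.04, 0], [255, 0, 0, -0.04, 0], [0, 0.04, -0.004, 0, 0], [0, 0.04, -0.005, 0, 0], [0, 0.04, -0.005, 0, 0], [0, 0.04, -0.005, 0, 0], [0, 0.04, -0.005, 0, 0], [0, 0.04, -0.005, 0, 0], [0, 0.04, -0.005, 0, 0], [0, 0.04, -0.005, 0, 0], [0, 0.03, -0.005, 0, 0], [0, 0, 0, 0, 0], [0, 0, 0, 0, 0], [0, 0, 0, 0, 0]]]'

```text
clock: 10.25
position: [543.1, 242.5, 239.1]
orientation: [0.001, 0.716, 0.698, -0.0]
force: [0.8, -0.3, -0.7]
grip_width: 85.9
grip_force: 0.0
```

```bash
python3 - <<'E'
from h import *
o=observe();print(o["position"],o["orientation"],o["joint_pos"].round(2))
for n in("top","wrist"):
    p=camera_params(n);im,d,W=cloud(n);np.savez(n+"1.npz",im=im,W=W,d=d)
    if n=="wrist":cv2.imwrite("pics/w1.png",im);print(p)
    else:
        cv2.imwrite("pics/t3.png",cv2.resize(im[165:260,300:445],None,fx=5.4,fy=5.4,interpolation=cv2.INTER_CUBIC))
E
```

```text
[543.05747298 242.45759716 239.13194676] [ 7.61958615e-04  7.15753622e-01  6.98352363e-01 -3.87094519e-04] [-0.06  0.53 -0.66  1.61  0.35  1.13 -0.82]
{'fov_y': 64.29879454787927, 'cx': 281.76070502095104, 'cy': 215.4382924820071, 'cam_to_world': array([[ 9.99645647e-01,  2.54919669e-02,  7.66422045e-03,
         5.45294348e+02],
       [-2.66155258e-02,  9.52414001e-01,  3.03643187e-01,
         3.19600707e+02],
       [ 4.40951199e-04, -3.03739577e-01,  9.52754992e-01,
         3.57151660e+02],
       [ 0.00000000e+00,  0.00000000e+00,  0.00000000e+00,
         1.00000000e+00]])}
```

View pics/t3.png

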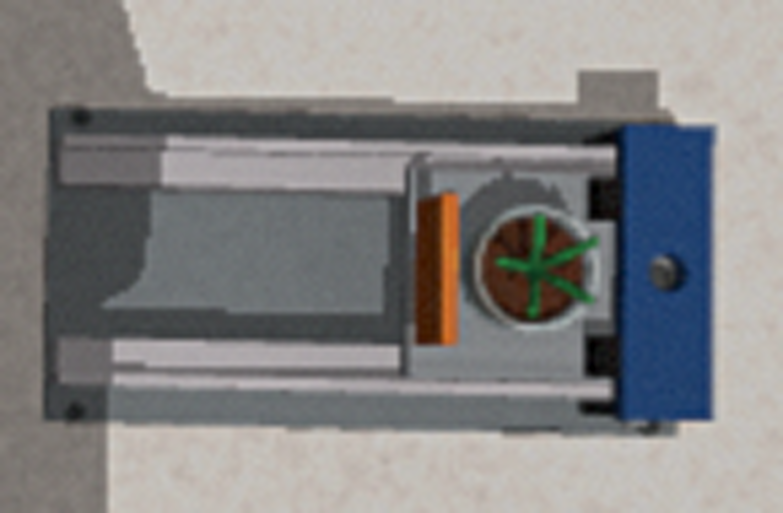

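View pics/w1.png

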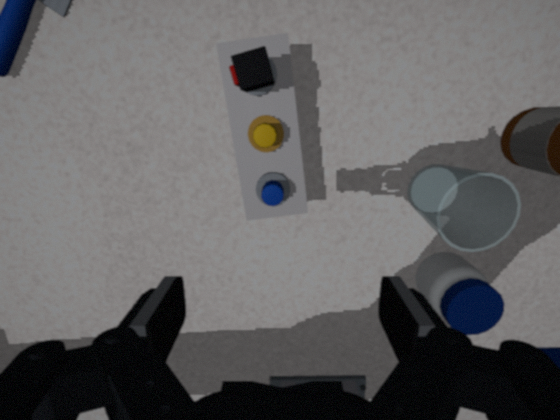

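The top view shows the bumpers (605,197 and 605,357) against the lock head with the seedling upright. In the wrist view, the pin's black head is at (253,68) with the red button on its left, the −x side.

```bash
cat > fit.py <<'E'
from h import *
def fit(im,W,zmin=86,extra=True):
    o={}
    hsv=cv2.cvtColor(im,cv2.COLOR_BGR2HSV);H,S,V=[hsv[...,i].astype(int) for i in range(3)]
    x,y,z=W[...,0],W[...,1],W[...,2]
    R=(abs(x-524)<35)&(abs(y-347)<35)
    red=R&((H<8)|(H>172))&(S>130)
    blk=R&(z>zmin)&~red
    P=W[blk];P=P[abs(P[:,2]-np.median(P[:,2]))<5]
    r=cv2.minAreaRect(P[:,:2].astype(np.float32))
    print("head",len(P),"mean",P.mean(0).round(1),"mid",((np.percentile(P,1,0)+np.percentile(P,99,0))/2).round(1),r)
    if red.sum()>3: print("red",red.sum(),np.nanmedian(W[red],0).round(1))
    for n,m in(("yel",(H>15)&(H<32)&(S>120)),("blu",(H>105)&(H<130)&(S>120))):
        q=W[m&(z>72)&(z<82)&(abs(x-530)<30)&(y>220)&(y<330)]
        print(n,len(q),cv2.minEnclosingCircle(q[:,:2].astype(np.float32)),q.mean(0).round(1))
E
python3 - <<'E'
from fit import *
for n in("top1","wrist1"):
    z=np.load(n+".npz");print(n);fit(z["im"],z["W"])
z=np.load("top1.npz")
# lock & hole from home view
c=lambda x,y:((x+.5)/5.4-.5+300,(y+.5)/5.4-.5+165)
print("hole",ray("top",*c(664,271),60),ray("top",*c(622,127),60),ray("top",*c(619,417),60),ray("top",*c(716,127),60),ray("top",*c(712,418),60))
im,W=z["im"],z["W"];g=im[165:260,300:445]
sub=cv2.cvtColor(g,cv2.COLOR_BGR2HSV)
m=(sub[...,0]>100)&(sub[...,0]<130)&(sub[...,1]>120);np.set_printoptions(linewidth=200)
print(m[40:62,112:136].astype(int))
E
```

```text
top1
  return _methods._mean(a, axis=axis, dtype=dtype,
  ret = ret.dtype.type(ret / rcount)
fit.py:11: RuntimeWarning: Mean of empty slice.
  print("head",len(P),"mean",P.mean(0).round(1),"mid",((np.percentile(P,1,0)+np.percentile(P,99,0))/2).round(1),r)
  ret = um.true_divide(
Traceback (most recent call last):
  File "fit.py", line 11, in fit
    print("head",len(P),"mean",P.mean(0).round(1),"mid",((np.percentile(P,1,0)+np.percentile(P,99,0))/2).round(1),r)
                                                          ~~~~~~~~~~~~~^^^^^^^
IndexError: index -1 is out of bounds for axis 0 with size 0
```

Top is occluded by the arm at the rack, so I'll use top0 for that.

```bash
python3 -W ignore - <<'E'
from fit import *
for n in("top0","wrist1"):
    z=np.load(n+".npz");print(n);fit(z["im"],z["W"])
z=np.load("top1.npz")
c=lambda x,y:((x+.5)/5.4-.5+300,(y+.5)/5.4-.5+165)
for q in [(664,271),(622,127),(619,417),(716,127),(712,418)]: print(ray("top",*c(*q),60).round(1))
im=z["im"];hsv=cv2.cvtColor(im,cv2.COLOR_BGR2HSV)
m=(hsv[...,0]>100)&(hsv[...,0]<130)&(hsv[...,1]>120)
print((m[207:225,412:436]).astype(int))
h=np.argwhere(~m[209:222,417:430])+[209,417];print("hole px",h.mean(0),len(h),ray("top",*h.mean(0)[::-1],60).round(1))
E
```

```text
top0
head 164 mean [524.2 347.2  94.8] mid [523.6 347.4  94.5] ((524.0440063476562, 347.558349609375), (25.575885772705078, 24.467727661132812), 13.001614570617676)
red 28 [511.7 341.4  88.7]
yel 78 ((530.0065307617188, 298.3592834472656), 10.022262573242188) [529.9 298.4  76.5]
blu 71 ((534.2667846679688, 247.7998504638672), 9.437454223632812) [534.3 247.7  77.1]
wrist1
head 1269 mean [525.  348.4  95.5] mid [524.6 348.2  95.3] ((524.5235595703125, 348.2928466796875), (26.020801544189453, 24.139179229736328), 13.634676933288574)
red 100 [511.1 344.6  89.2]
yel 462 ((530.3399658203125, 299.4015808105469), 9.884088516235352) [530.5 299.6  77.3]
blu 384 ((535.3406372070312, 249.7057647705078), 9.580066680908203) [535.2 250.2  77.2]
[ 579.2 -245.4   60. ]
[ 633.7 -229.9   60. ]
[ 523.9 -227.9   60. ]
[ 634.1 -265.6   60. ]
[ 523.9 -263.    60. ]
[[0 0 1 1 1 1 1 1 1 1 1 1 1 1 1 1 1 1 1 0 0 0 0 0]
 [0 0 0 1 1 1 1 1 1 1 1 1 1 1 1 1 1 1 1 0 0 0 0 0]
 [0 0 1 1 1 1 1 1 1 1 1 1 1 1 1 1 1 1 1 0 0 0 0 0]
 [0 0 0 1 1 1 1 1 1 1 1 1 1 1 1 1 1 1 1 0 0 0 0 0]
 [0 0 0 1 1 1 1 1 1 1 1 1 1 1 1 1 1 1 1 0 0 0 0 0]
 [0 0 0 1 1 1 1 1 1 1 0 0 1 1 1 1 1 1 1 0 0 0 0 0]
 [0 0 0 1 1 1 1 1 0 0 0 0 0 1 1 1 1 1 1 0 0 0 0 0]
 [0 0 0 1 1 1 1 1 0 0 0 0 0 1 1 1 1 1 1 0 0 0 0 0]
 [0 0 1 1 1 1 1 1 0 0 0 0 0 1 1 1 1 1 1 0 0 0 0 0]
 [0 0 1 1 1 1 1 1 0 0 0 0 0 0 1 1 1 1 1 0 0 0 0 0]
 [0 0 1 1 1 1 1 1 1 0 0 0 0 1 1 1 1 1 1 0 0 0 0 0]
 [0 0 1 1 1 1 1 1 1 1 0 0 1 1 1 1 1 1 1 0 0 0 0 0]
 [0 0 1 1 1 1 1 1 1 1 1 1 1 1 1 1 1 1 1 0 0 0 0 0]
 [0 0 1 1 1 1 1 1 1 1 1 1 1 1 1 1 1 1 1 0 0 0 0 0]
 [0 0 1 1 1 1 1 1 1 1 1 1 1 1 1 1 1 1 1 0 0 0 0 0]
 [0 0 1 1 1 1 1 1 1 1 1 1 1 1 1 1 1 1 1 0 0 0 0 0]
 [0 0 1 1 1 1 1 1 1 1 1 1 1 1 1 1 1 1 1 0 0 0 0 0]
 [0 0 1 1 1 1 1 1 1 1 1 1 1 1 1 1 1 1 1 0 0 0 0 0]]
hole px [214.96551724 422.24137931] 29 [ 578.8 -244.7   60. ]
```

drive_tool --steps '[[[0, 0, 0, 0, -7.1], [0, 0, 0, 0, -7.1], [0, 0, 0, 0, -0.5], [0, 0.037, 0.002, 0, 0], [0, 0.037, 0.002, 0, 0], [0, 0.033, 0.002, 0, 0], [0, 0, 0, 0.03, 0], [0, 0, 0, 0, 0], [0, 0, 0, 0, 0]]]'

```text
clock: 11.1
position: [523.8, 347.5, 208.2]
orientation: [0.0, 0.622, 0.783, -0.002]
force: [0.5, -1.0, 0.8]
grip_width: 85.6
grip_force: 0.0
```

```bash
python3 -W ignore - <<'E'
from fit import *
o=observe();print(o["position"],o["orientation"],2*np.degrees(np.arctan2(o["orientation"][2],o["orientation"][1])))
im,d,W=cloud("wrist");cv2.imwrite("pics/w2.png",im);fit(im,W)
E
```

```text
[523.78760893 347.51111913 208.1795744 ] [ 6.74629717e-05  6.21644937e-01  7.83297323e-01 -1.69423613e-03] 103.12715672093394
head 8176 mean [525.1 362.3 265.2] mid [523.8 363.7 265. ] ((524.4409790039062, 362.369873046875), (72.20905303955078, 10.86633586883545), 11.50532341003418)
red 282 [511.6 356.7 257.8]
yel 416 ((530.0465087890625, 300.2060852050781), 9.724664688110352) [529.9 301.   77.1]
blu 366 ((534.6318969726562, 249.89547729492188), 9.611649513244629) [534.5 251.3  76.9]
```

```bash
sed -i 's/R=(abs/R=(z<105)\&(abs/' fit.py; python3 -W ignore - <<'E'
from fit import *
im,d,W=cloud("wrist");fit(im,W)
P=W[(W[...,2]>200)];print(len(P))
E
```

```text
head 1089 mean [524.6 349.3  95.4] mid [524.7 349.1  94.4] ((524.3589477539062, 348.6221008300781), (25.221315383911133, 24.089555740356445), 13.466791152954102)
red 126 [510.6 347.7  88.9]
yel 420 ((530.17724609375, 299.9610595703125), 9.957512855529785) [530. 301.  77.]
blu 360 ((534.6651611328125, 250.22560119628906), 9.549079895019531) [534.5 251.4  77. ]
38960
```

drive_tool --steps '[[[0, 0.0007, 0.0008, 0.03, 0], [0, 0, 0, 0.03, 0], [0, 0, 0, 0.03, 0], [0, 0, 0, 0.02, 0], [0, 0, 0, 0.01, 0], [0, 0, 0, 0.004, 0], [0, 0, 0, 0, 0]]]'

```text
clock: 11.78
position: [525.0, 349.7, 85.8]
orientation: [0.0, 0.621, 0.784, 0.0]
force: [0.5, -0.2, 0.5]
grip_width: 85.3
grip_force: 0.0
```

drive_tool --steps '[[[255, 0, 0, 0, 0], [255, 0, 0, 0, 0], [255, 0, 0, 0, 0], [255, 0, 0, 0, 0], [255, 0, 0, 0, 0], [255, 0, 0, 0, 0], [255, 0, 0, 0, 0], [255, 0, 0, 0, 0], [255, 0, 0, 0, 0], [255, 0, 0, 0, 0]]]' --squeeze 40

```text
clock: 12.62
position: [524.7, 350.4, 86.2]
orientation: [0.0, 0.62, 0.784, 0.001]
force: [-0.7, -0.1, 6.1]
grip_width: 25.3
grip_force: 40.6
```

drive_tool --steps '[[[255, 0, 0, -0.005, 0], [255, 0, 0, -0.01, 0], [255, 0, 0, -0.02, 0], [255, 0, 0, -0.03, 0], [255, 0, 0, -0.03, 0], [255, 0, 0, -0.03, 0], [255, 0, 0, -0.01, 0], [255, 0, 0, 0, 0], [255, 0, 0, 0, 0]]]'

```text
clock: 13.37
position: [524.2, 349.8, 220.1]
orientation: [0.0, 0.62, 0.784, -0.0]
force: [-0.2, -0.4, -1.1]
grip_width: 25.7
grip_force: 39.8
```

```bash
python3 -W ignore - <<'E'
from h import *
o=observe();print(o["position"],o["orientation"],o["grip_width"],o["force"])
p=camera_params("wrist")
im,d,W=cloud("wrist");np.savez("wrist3.npz",im=im,W=W,d=d,T=p["cam_to_world"]);cv2.imwrite("pics/w3.png",im)
im,d,W=cloud("side");np.savez("side3.npz",im=im,W=W,d=d);cv2.imwrite("pics/s3.png",im)
E
```

```text
[524.16753661 349.75428513 220.12795617] [ 2.30059751e-04  6.20255708e-01  7.84399645e-01 -5.27816324e-06] 25.705379315619656 [-0.23851975 -0.36328385 -1.09527389]
```

View pics/w3.png

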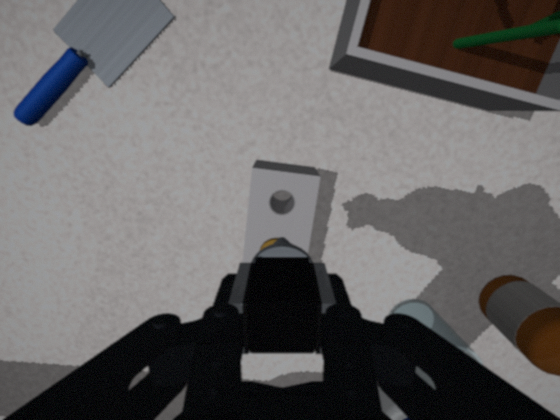

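The pin is gripped and lifted: its head is at (282,305) with the steel shoulder visible at (282,247). The rack hole is empty. Now I'll measure the pin in the tool frame.

```bash
python3 -W ignore - <<'E'
from h import *
from scipy.spatial.transform import Rotation as Ro
o=observe();q=o["orientation"];R=Ro.from_quat([q[1],q[2],q[3],q[0]]).as_matrix()
z=np.load("wrist3.npz");W=z["W"];L=(W-o["position"])@R
for v in range(235,362,6):
    print(v,*[tuple(int(round(a)) if a==a else None for a in L[v,u]) for u in (246,255,270,282,295,310,318)],z["im"][v,282])
E
```

```text
235 (-31, -32, 167) (-32, -24, 168) (-31, -10, 167) (-32, 1, 168) (-32, 13, 168) (-32, 27, 170) (-51, 40, 218) [136 134 135]
241 (-37, -32, 167) (-38, -24, 168) (-35, -10, 163) (5, 1, 62) (-38, 13, 168) (-58, 32, 218) (-58, 41, 219) [46 43 41]
247 (-44, -32, 168) (-44, -24, 168) (15, -5, 29) (15, 1, 29) (14, 7, 30) (-65, 32, 218) (-64, 41, 217) [101  96  91]
253 (-50, -32, 169) (-50, -24, 168) (12, -5, 30) (12, 1, 29) (12, 7, 28) (-72, 32, 218) (-72, 41, 218) [105 101  95]
259 (-55, -33, 167) (10, -12, 25) (11, -5, 25) (10, 1, 26) (10, 7, 26) (8, 15, 30) (-79, 41, 217) [7 5 7]
265 (12, -15, 16) (10, -12, 20) (11, -5, 18) (11, 1, 19) (10, 7, 19) (12, 13, 15) (12, 17, 16) [4 6 3]
271 (12, -15, 10) (10, -11, 13) (10, -5, 14) (11, 1, 13) (11, 6, 13) (10, 13, 14) (12, 16, 10) [1 0 0]
277 (12, -14, 5) (11, -11, 7) (11, -4, 7) (11, 1, 6) (10, 6, 8) (10, 13, 7) (11, 16, 5) [1 0 0]
283 (11, -14, 1) (11, -10, 2) (11, -4, 2) (11, 1, 1) (11, 6, 2) (11, 12, 2) (12, 15, -1) [11  9  9]
289 (12, -13, -5) (11, -10, -3) (11, -4, -3) (11, 1, -3) (10, 6, -2) (11, 12, -3) (12, 15, -6) [4 3 1]
295 (11, -1
[... 635 characters left out ...]
13, -15) (-3, -10, -11) (-3, -4, -11) (-3, 1, -11) (-3, 6, -11) (-3, 11, -11) (0, 14, -15) [5 6 5]
337 (-2, -13, -15) (-5, -10, -11) (-5, -4, -11) (-6, 1, -10) (-5, 6, -11) (-5, 11, -11) (-2, 14, -15) [9 7 7]
343 (-5, -13, -15) (-8, -10, -12) (-9, -4, -10) (-8, 1, -11) (-8, 6, -11) (-8, 12, -11) (-6, 14, -14) [13 10  9]
349 (-7, -13, -15) (-11, -10, -11) (-11, -4, -11) (-11, 1, -11) (-11, 6, -11) (-12, 12, -11) (-9, 14, -14) [4 3 6]
355 (-208, -43, 219) (-208, -32, 219) (-208, -13, 218) (-208, 1, 218) (-207, 17, 217) (-208, 36, 219) (-207, 45, 217) [154 154 155]
361 (-216, -43, 217) (-217, -32, 219) (-216, -13, 218) (-216, 1, 218) (-215, 17, 217) (-217, 36, 218) (-215, 46, 217) [154 154 154]
```

drive_tool --steps '[[[255, 0, 0, 0, 7.1], [255, 0, 0, 0, 7.1], [255, -0.02, 0.002, 0, 0], [255, -0.037, 0.004, 0, 0], [255, -0.037, 0.004, 0, 0], [255, -0.037, 0.004, 0, 0], [255, -0.037, 0.004, 0, 0], [255, -0.037, 0.004, 0, 0], [255, -0.037, 0.004, 0, 0], [255, -0.037, 0.004, 0, 0], [255, -0.037, 0.004, 0, 0], [255, -0.037, 0.004, 0, 0], [255, -0.037, 0.004, 0, 0], [255, -0.037, 0.004, 0, 0], [255, -0.037, 0.004, 0, 0], [255, -0.037, 0.004, 0, 0], [255, -0.037, 0.004, 0, 0], [255, -0.037, 0.004, 0, 0], [255, -0.037, 0.002, 0, 0], [255, -0.02, 0, 0, 0]]]'

```text
clock: 15.13
position: [577.0, -288.6, 217.5]
orientation: [-0.001, 0.714, 0.7, -0.002]
force: [-0.5, -1.0, -1.4]
grip_width: 25.3
grip_force: 39.8
```

drive_tool --steps '[[[255, -0.012, 0, 0, 0], [255, 0, 0, 0, 0], [255, 0, 0, 0, 0], [255, 0, 0, 0, 0]]]'

```text
clock: 15.47
position: [579.0, -291.9, 220.0]
orientation: [-0.001, 0.711, 0.703, 0.001]
force: [1.0, -0.8, -1.3]
grip_width: 26.0
grip_force: 39.8
```

```bash
cat > m.py <<'E'
from h import *
from scipy.spatial.transform import Rotation as Ro
o=observe();q=o["orientation"];R=Ro.from_quat([q[1],q[2],q[3],q[0]]).as_matrix()
print(o["position"],q,"gw",o["grip_width"],R[:,0].round(4),R[:,2].round(4))
im,d,W=cloud("wrist");L=(W-o["position"])@R
hsv=cv2.cvtColor(im,cv2.COLOR_BGR2HSV)
b=(hsv[...,0]>100)&(hsv[...,0]<130)&(hsv[...,1]>110)&(abs(W[...,2]-60)<8)
P=L[b];print("lock rect tool",len(P),cv2.minAreaRect(P[:,:2].astype(np.float32)),cv2.minAreaRect(W[b][:,:2].astype(np.float32)))
cs,h=cv2.findContours(b.astype(np.uint8),cv2.RETR_CCOMP,cv2.CHAIN_APPROX_NONE)
for c,hh in zip(cs,h[0]):
    if hh[3]>=0 and cv2.contourArea(c)>30:
        (u,v),ax,an=cv2.fitEllipse(c);w=ray("wrist",u,v,60);print("hole",(u,v),ax,w.round(1),"tool",((w-o["position"])@R).round(1))
# pin head in tool frame
near=(abs(L[...,1])<9)&(L[...,0]>-20)&(L[...,0]<25)
top=L[near&(abs(L[...,2]+11)<3)];fr=L[near&(L[...,2]>-6)&(L[...,2]<20)]
print("top x",np.percentile(top[:,0],[1,99]),"z",np.median(top[:,2]),"front x",np.median(fr[:,0]))
cv2.imwrite("pics/w4.png",im)
E
python3 -W ignore m.py
```

```text
[ 578.95143419 -291.90017369  219.96517049] [-8.28137322e-04  7.11291174e-01  7.02896750e-01  5.82116652e-04] gw 26.006611307217643 [0.0119 0.9999 0.002 ] [-3.e-04  2.e-03 -1.e+00]
lock rect tool 5332 ((49.0469970703125, 0.5997734069824219), (41.27293014526367, 110.64771270751953), 0.002500683069229126) ((580.0792846679688, -242.5423126220703), (41.27299880981445, 110.64775085449219), 89.31696319580078)
hole (282.45947265625, 150.46261596679688) (17.098491668701172, 18.22338104248047) [ 580.2 -246.1   60. ] tool [ 45.5   0.8 160.1]
top x [-13.13093499  10.29066232] z -9.310647846254412 front x 10.013565573153304
```

View pics/w4.png

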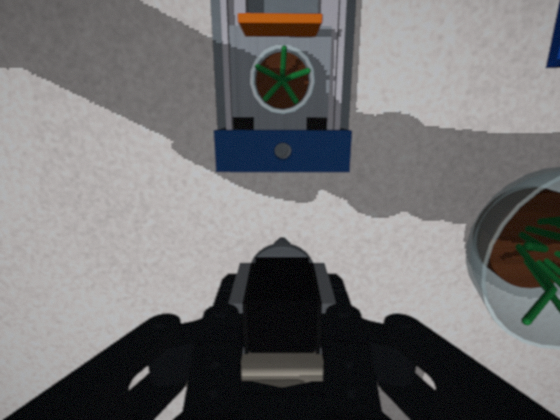

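The wrist view shows the lock hole at (282,150) and agrees with the top view to about 1 mm. I'll move over the hole and go down to just above it.

drive_tool --steps '[[[255, 0.016, 0, 0, 0], [255, 0.016, 0, 0, 0], [255, 0.0155, 0, 0, 0], [255, 0, 0, 0.02, 0], [255, 0, 0, 0.03, 0], [255, 0, 0, 0.02, 0], [255, 0, 0, 0, 0], [255, 0, 0, 0, 0], [255, 0, 0, 0, 0]]]'

```text
clock: 16.27
position: [580.3, -246.0, 151.9]
orientation: [0.001, 0.712, 0.702, 0.001]
force: [-0.8, -0.1, -2.1]
grip_width: 25.4
grip_force: 39.7
```

```bash
python3 - <<'E'
from h import *
o=observe();print(o["position"],o["orientation"])
im,d=camera("side");cv2.imwrite("pics/s5.png",cv2.resize(im[90:210,290:430],None,fx=5,fy=5,interpolation=cv2.INTER_CUBIC))
E
```

```text
[ 580.33066703 -246.00802484  151.89794321] [7.20372572e-04 7.11863199e-01 7.02317440e-01 6.93673468e-04]
```

View pics/s5.png

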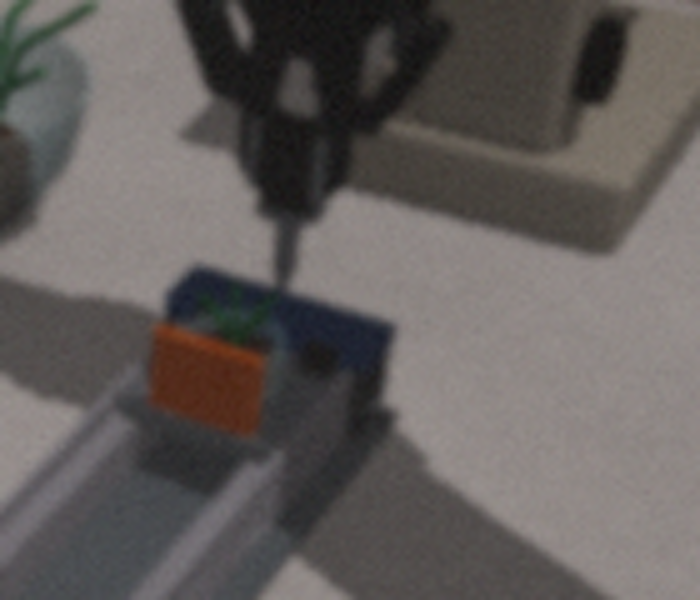

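The pin hangs straight over the lock head, with its tip at about (283,285). It needs roughly a 1.9 mm lateral correction before I lower it slowly.

drive_tool --steps '[[[255, 0.0018, -0.001, 0, 0], [255, 0, 0, 0.005, 0], [255, 0, 0, 0.005, 0], [255, 0, 0, 0.003, 0], [255, 0, 0, 0.002, 0], [255, 0, 0, 0, 0]]]'

```text
clock: 16.82
position: [577.9, -245.5, 134.6]
orientation: [-0.001, 0.712, 0.702, -0.0]
force: [-0.3, 0.8, -0.9]
grip_width: 25.3
grip_force: 39.7
```

drive_tool --steps '[[[255, 0, 0, 0.002, 0], [255, 0, 0, 0.002, 0], [255, 0, 0, 0.002, 0], [255, 0, 0, 0, 0]]]'

```text
clock: 17.15
position: [578.7, -245.2, 129.0]
orientation: [0.0, 0.712, 0.702, 0.0]
force: [1.7, 0.9, -1.5]
grip_width: 25.2
grip_force: 39.8
```

drive_tool --steps '[[[255, 0, 0, 0.002, 0], [255, 0, 0, 0.002, 0], [255, 0, 0, 0.001, 0], [255, 0, 0, 0, 0]]]'

```text
clock: 17.48
position: [578.8, -245.2, 124.1]
orientation: [0.0, 0.712, 0.702, 0.0]
force: [3.0, 0.9, -1.9]
grip_width: 25.4
grip_force: 39.7
```

drive_tool --steps '[[[255, 0, 0, 0.001, 0], [255, 0, 0, 0.001, 0], [255, 0, 0, 0.001, 0], [255, 0, 0, 0, 0]]]'

```text
clock: 17.82
position: [578.8, -245.3, 121.3]
orientation: [0.0, 0.712, 0.702, 0.0]
force: [4.1, 1.8, -1.6]
grip_width: 25.5
grip_force: 39.7
```

drive_tool --steps '[[[255, 0, 0, 0.001, 0], [255, 0, 0, 0.001, 0], [255, 0, 0, 0.001, 0], [255, 0, 0, 0, 0]]]'

```text
clock: 18.15
position: [578.8, -245.3, 118.2]
orientation: [0.0, 0.712, 0.702, 0.0]
force: [4.6, 1.6, -1.4]
grip_width: 25.6
grip_force: 39.8
```

drive_tool --steps '[[[255, 0.0003, 0.0008, 0, 0], [255, 0, 0, 0.001, 0], [255, 0, 0, 0.001, 0], [255, 0, 0, 0.001, 0], [255, 0, 0, 0, 0]]]'

```text
clock: 18.57
position: [578.9, -245.1, 115.0]
orientation: [-0.0, 0.712, 0.702, -0.0]
force: [3.7, 2.9, -2.2]
grip_width: 25.5
grip_force: 39.9
```

drive_tool --steps '[[[255, 0, 0, 0.001, 0], [255, 0, 0, 0.001, 0], [255, 0, 0, 0.001, 0], [255, 0, 0, 0.001, 0], [255, 0, 0, 0, 0]]]'

```text
clock: 18.98
position: [578.9, -245.2, 111.0]
orientation: [-0.0, 0.712, 0.702, -0.0]
force: [3.6, 3.0, -1.0]
grip_width: 25.4
grip_force: 39.9
```

drive_tool --steps '[[[255, 0.0004, 0.0006, 0, 0], [255, 0, 0, 0.001, 0], [255, 0, 0, 0.001, 0], [255, 0, 0, 0.001, 0], [255, 0, 0, 0.001, 0], [255, 0, 0, 0.001, 0], [255, 0, 0, 0.001, 0], [255, 0, 0, 0, 0]]]'

```text
clock: 19.65
position: [579.2, -245.1, 104.9]
orientation: [-0.0, 0.712, 0.702, -0.0]
force: [-0.5, 0.7, -0.8]
grip_width: 25.4
grip_force: 39.9
```

drive_tool --steps '[[[255, 0, 0, 0.001, 0], [255, 0, 0, 0.001, 0], [255, 0, 0, 0.001, 0], [255, 0, 0, 0.001, 0], [255, 0, 0, 0.001, 0], [255, 0, 0, 0.001, 0], [255, 0, 0, 0, 0]]]'

```text
clock: 20.23
position: [579.6, -244.9, 99.0]
orientation: [-0.0, 0.712, 0.702, -0.0]
force: [-1.8, -0.0, -1.3]
grip_width: 25.8
grip_force: 40.0
```

drive_tool --steps '[[[255, 0, -0.0003, 0.001, 0], [255, 0, 0, 0.001, 0], [255, 0, 0, 0.001, 0], [255, 0, 0, 0, 0]]]'

```text
clock: 20.57
position: [579.6, -244.9, 96.2]
orientation: [0.0, 0.712, 0.702, 0.0]
force: [0.0, 0.5, -0.6]
grip_width: 25.0
grip_force: 40.0
```

drive_tool --steps '[[[255, 0, 0, 0.0005, 0], [255, 0, 0, 0.0005, 0], [255, 0, 0, 0, 0]]]'

```text
clock: 20.82
position: [579.6, -244.9, 96.1]
orientation: [0.0, 0.712, 0.702, 0.0]
force: [-3.1, 0.4, 4.8]
grip_width: 25.2
grip_force: 41.0
```

drive_tool --steps '[[[255, 0, 0, 0.0005, 0], [255, 0, 0, 0.0005, 0], [255, 0, 0, 0, 0]]]'

```text
clock: 21.07
position: [579.7, -244.9, 96.1]
orientation: [0.001, 0.712, 0.702, 0.0]
force: [-4.9, 0.6, 13.1]
grip_width: 25.7
grip_force: 41.9
```

Firm seating at z = 96.1, which puts the shoulder at about 60 mm. Releasing and retreating upward.

drive_tool --steps '[[[255, 0, 0, -0.0006, 0], [255, 0, 0, 0, 0], [0, 0, 0, 0, 0], [0, 0, 0, 0, 0], [0, 0, 0, 0, 0], [0, 0, 0, 0, 0], [0, 0, 0, 0, 0], [0, 0, 0, 0, 0], [0, 0, 0, 0, 0], [0, 0, 0, 0, 0], [0, 0, 0, 0, 0]]]'

```text
clock: 21.98
position: [579.5, -244.8, 94.9]
orientation: [-0.0, 0.712, 0.702, 0.0]
force: [-0.5, -0.1, 0.5]
grip_width: 85.7
grip_force: 0.0
```

drive_tool --steps '[[[0, 0, 0, -0.01, 0], [0, 0, 0, -0.02, 0], [0, 0, 0, -0.03, 0], [0, 0, 0, -0.04, 0], [0, -0.03, 0, -0.02, 0], [0, -0.03, 0, 0, 0], [0, 0, 0, 0, 0], [0, 0, 0, 0, 0]]]'

```text
clock: 22.65
position: [577.7, -307.4, 215.4]
orientation: [0.0, 0.714, 0.7, -0.0]
force: [0.6, 1.2, -0.1]
grip_width: 85.2
grip_force: 0.0
```

```bash
python3 -W ignore - <<'E'
from h import *
o=observe();print(o["position"])
im,d,W=cloud("wrist");cv2.imwrite("pics/w6.png",im)
x,y,z=W[...,0],W[...,1],W[...,2]
R=(abs(x-580)<30)&(abs(y+245)<26)&(z>85)&(z<125);P=W[R]
top=P[P[:,2]>np.median(P[:,2])-3];print("head top",np.median(P[:,2]),top.mean(0),cv2.minAreaRect(top[:,:2].astype(np.float32)))
hsv=cv2.cvtColor(im,cv2.COLOR_BGR2HSV);red=((hsv[...,0]<6)|(hsv[...,0]>172))&(hsv[...,1]>130)&(abs(x-580)<30)&(abs(y+245)<26)
Q=W[red];print("red",len(Q),np.percentile(Q,[5,50,95],0) if len(Q) else 0)
E
```

```text
[ 577.72461296 -307.37817049  215.42913244]
head top 105.45346735848491 [ 580.48566258 -246.46934498  105.50484566] ((580.3621215820312, -246.7792205810547), (24.136638641357422, 25.690753936767578), 89.9096908569336)
red 130 [[ 564.533997   -252.2252203    97.44371901]
 [ 566.58145636 -245.66163148   99.0749562 ]
 [ 570.30883338 -239.42834026  105.91123463]]
```

View pics/w6.png

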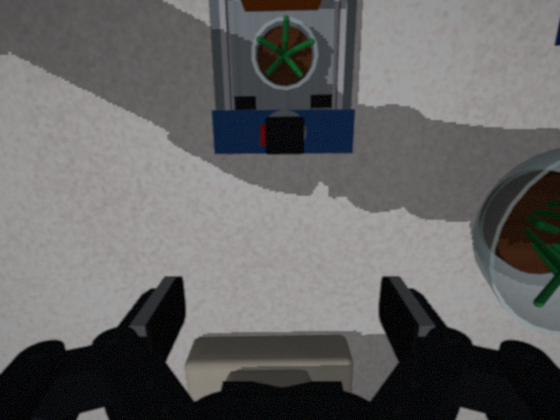

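The pin is seated and upright: its head top at 105.5 mm puts the shoulder at about 60 mm. The button shows on the left at (264,133), standing out as far as it did in the rack. The carriage bumpers touch the lock head and the seedling is upright.

```bash
python3 -c "
from plant import job_done; print(job_done())"
```

```text
the job is handed in; nothing more can be done
None
```

I handed the job in at about 23 s. The carriage is home against the lock head, the ball-lock pin is fully down with its button back out, and the seedling is upright. The hand-in returned no verdict, so this rests on my last camera check.

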